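# Shut the battery box and lock its quarter-turn wing stud

## Task

The quad's battery is back in its box: swing the red cover fully down, then push its yellow spring-loaded wing stud in through the receptacle and give it a quarter turn clockwise until it locks, so that the stud stays drawn in and the cover shut when you let go. The slot of the receptacle under the cover may lie up to some 40 degrees askew to the box, so feel for the angle at which the stud goes in. Leave the other things on the bench standing and lying where they are.

Things in the scene. Friction and masses are not known exactly. Their poses are not given: they have to be found in the camera images.
- battery_box: grey steel battery box, 220 (x) x 280 (y) x 120 mm high, open at the top, walls 6 mm, bolted to the bench. Origin: centre of its underside; its x axis points from the front (nearest the robot) to the hinge side, z up.
- cover (a joint): opening angle of the red cover, rad: 0 shut, grows as its front edge rises; starts half open, stays where it is left (hinge friction about 0.8 N m). A flat plate 220 x 280 x 6 mm, 0.4 to 0.6 kg, hinged along the box's far (+x) upper edge; shut, its top face is 126 mm above the bench. Its upper face may be pushed anywhere beside the stud.
- cover_hinge (a point): point on the hinge line, at mid width: (110, 0, 120) mm in the box's frame. It turns with the cover: x from the front edge to the hinge, y along the hinge, z outward from the upper face; the underside lies at z = 0, the front edge at x = -220 mm.
- cover_front (a point): middle of the cover's front edge, on its upper face.
- stud_in (a joint): how far the wing stud is pushed in, m: 0 sprung out (the start), 0.016 end of travel. Spring 3 N at the start, 11 N at the end. Out of line with the slot it stops at 0.002 on the receptacle's face; in line (within 0.17 rad) it passes. Only beyond 0.0135 can it then be turned; locked and let go, it springs back a little and rests at about 0.011 (not locked: 0.0135).
- stud (a joint): turn of the stud, rad, growing clockwise seen from above; 0 when the wing lies along the box's x axis. Free to turn while sprung out. Once in, it locks a quarter turn clockwise from the slot (let go from 0.2 rad short of that up to the hard stop, 0.1 rad beyond). Anticlockwise it stops after 0.4 rad, not locked. Let go past 0.5 rad it stays in and can be gripped again; sooner, it springs out.
- wing (a point): centre of the stud's yellow wing: a block 36 mm long (x of this frame) x 12 mm wide (y) x 20 mm high (z, along the stud's axis). The axis is at (-180, 0) mm in the cover's frame; with the cover shut, at (-70, 0) mm in the box's. Sprung out with the cover shut, the wing's lower face is 144 mm above the bench, 18 mm over the cover's top face.
- spanner: steel spanner lying by the box, leave alone. Origin near its middle.
- screwdriver: screwdriver lying by the box, leave alone.
- grease_can: blue can, 60 mm diameter, 110 mm high, standing by the box, leave alone.
- bolt_jar: amber jar with orange cap, 64 mm diameter, 85 mm high, standing by the box, leave alone.
- hammer: hammer lying at the left of the bench, leave alone.
- oil_bottle: white bottle with red cap, 70 mm diameter, 190 mm high, at the right of the bench, leave alone.
- bearing: steel bearing ring, 60 mm across, lying at the right of the bench, leave alone.
- receptacle_mouth (a point): centre of the receptacle's top face, a steel fitting inside the box under the stud, at (-70, 0, 111.5) mm in the box's frame, 8.5 mm under the shut cover. Its slot takes the stud's cross-pin (22 mm long, 5 mm thick, parallel to the wing). The slot lies where joint stud is between -0.7 and 0.7; that angle differs each time and is not reported (this point's axes are the box's).

How it is judged:
By the outcome, as a careful person would: the job done as asked, in the order asked, and still so for the second after the job is handed in, with the robot touching nothing.
It also fails if it takes over 61 s, if anything falls off the work surface, if the arm or the gripper's body presses on something with over 40 N, if the wrist force passes 120 N, or if a joint passes its speed limit or range.

## Robot

A 6-joint arm with a two-finger parallel gripper is mounted at the origin on the work surface. World frame = base frame: x ahead of the robot, y to its left, z up, the work surface at z = 0. Lengths are in m, angles in rad, forces in N, time in s.
With the tool pointing down it reaches from about 0.35 to 0.775 m from the base axis. Payload 7.3 kg.
Tool frame: the origin (TCP) lies on the centre line of the jaws, within the pads' length; the fingertips stand 17 mm ahead of it and the grasp point (between the pads) lies 2 mm behind it (robot.tip_extent is the distance from the TCP to the fingertips, in m); z points along the fingers, y is the line along which they close (so a half turn about z gives the same grasp; the last joint's range is limited). The gripper opens to 92 mm and grips with 3 to 60 N. Pads are 19 mm wide; open, the fingers measure 130 mm over their backs; the gripper's body (75 mm by 190 mm) begins 47 mm behind the grasp point.
Start: joints at [-1.37, 0.342, 1.524, -0, 1.275, -0.146], TCP at [0.178, -0.494, 0.244] pointing down, gripper open.
Joint ranges: [-2.53, 2.53], [-0.77, 2.02], [0.04, 2.7], [-1, 4.14], [0.28, 2.66], [-3.11, 3.11]. Speed limits (rad/s): [2.57, 2.57, 3.14, 3.14, 3.14, 3.14].

## Interface

Orientations are given as [roll, pitch, yaw] about the fixed x, y, z axes, in that order (R = Rz(yaw) Ry(pitch) Rx(roll)).
In Python, from cell import robot gives the robot as it stands.
- The arm moves only by the tool step_arm, never from a script. Its argument "motion" is a list of rows, each a list of 2 entries, a list of its own where there are three numbers: the shift along the tool's x, y, z in units of 60 mm (1.0 is 60 mm), then the turn about the tool's z in rad. In form: [[[x, y, z], spin], ...]. A call has 1 to 10 rows; each row is the pose to reach, as a shift and turn from the pose commanded when the call began, along the tool's axes at that moment; what a row does not reach only later rows make up. A row lasts 1/8 s, in which the tool goes at most 62.5 mm and 10.7 degrees, less where a joint would pass 70% of its speed; a pose out of reach is approached as far as the arm can. A call with a gripper value outside its range is refused whole. "hand" is the closure in counts, from 0 (fully open) to 255 (shut), set as the call begins (left out, the last holds). The fingers move at their own pace and stop on an object; "squeeze" is the grip in N (left out, the last holds). Time passes only in rows, so rows that repeat a pose let the fingers close. It gives the time, the measured TCP pose, the force, the opening and the grip force at its end, in the units of the state.
- robot.observe(): the state, without advancing time (a new reading comes with each control period).
- robot.read_camera(name): name is "side" or "top"; returns a dict with "pixels" (480x640x3 uint8, red, green, blue), "intrinsics" (3x3 intrinsics, pixels), "k1" (the pictures are not rectified: a ray, as slopes to the right and down, at radius r is drawn at 1 + k1 r^2 times it, then the intrinsics apply), "xyz" and "rotation" of the camera in the world. Camera axes: x right, y up, looking along -z (the intrinsics and any distortion apply to the point x, -y, -z); pixel columns grow to the right and rows downward; lengths in m; the calibration is good to about 2 mm. A picture is of the moment at which its call begins. There is no depth.
- robot.hand_in(): hands the job in; it is judged then, once.
The state is a dict: "time": time; "qpos": joint angles; "qvel": joint speeds; "joint_efforts": joint torques, N m; "tool_pos": TCP position; "tool_rot": TCP orientation; "contact_force": force on the tool from outside, world axes, zero at the start; "torque": the same for the moment, N m; "opening": finger opening in m; "grip_force": force on a finger pad.
Only numpy, scipy, OpenCV 4.12 (cv2) and the standard library are available. Lean on these libraries where they do the work, as an engineer would, in place of code of your own. Each camera call takes 0.05 s, during which the arm holds its last target. There are 200 camera calls.

## Working session

There is one attempt and no reset: what is moved stays moved. The work goes in short steps, Python scripts to look and compute and a tool call to move; the robot and the scene stay as the last step left them, time stands still between calls to the robot, and variables do not carry over. Pictures are saved under pics/ and viewed, at most 10 in all, crops included, and the job is handed in when it is done.

Besides the shell and the picture viewer there is one more tool, called after ">>>" by a JSON object that holds its "name" and its "arguments", one argument or row to a line. step_arm: Moves the arm, as the interface text tells. Its arguments: {"type":"object","properties":{"motion":{"type":"array"},"hand":{"type":"number"},"squeeze":{"type":"number"}},"required":["motion"]}

```bash
mkdir -p pics; ls; python3 - <<'E'
from cell import robot
import cv2,numpy as np
for n in("side","top"):
    c=robot.read_camera(n); cv2.imwrite(f"pics/{n}0.png",c["pixels"][:,:,::-1]); print(n,c["intrinsics"].tolist(),c["k1"],c["xyz"],np.round(c["rotation"],4).tolist())
print(robot.observe())
E
```

```text
pics
side [[551.740619711073, 0.0, 332.232884248452], [0.0, 551.740619711073, 239.63447358285583], [0.0, 0.0, 1.0]] -0.15394013289531722 [0.94270651 0.83194308 1.01786353] [0.8057, 0.0043, 2.7371]
top [[573.3764557999356, 0.0, 321.15021689930273], [0.0, 573.3764557999356, 245.94272086233565], [0.0, 0.0, 1.0]] -0.1061059756497593 [ 0.50119368 -0.00581249  1.540746  ] [0.0486, -0.012, -1.5901]
{'time': 0.1, 'qpos': array([-1.37001024e+00,  3.42659744e-01,  1.52492357e+00, -1.23515836e-05,
        1.27543060e+00, -1.46020488e-01]), 'qvel': array([-0.00056033, -0.00116942, -0.00318564,  0.00096771, -0.00186523,
       -0.00075431]), 'joint_efforts': array([ 2.17385030e-03, -4.32003701e+01, -2.44694906e+01,  7.19736493e-02,
        5.26879902e-02, -5.15536908e-05]), 'tool_pos': array([ 0.17838228, -0.49339306,  0.24311026]), 'tool_rot': array([-3.14018479e+00, -1.95111320e-04,  3.46810042e-01]), 'contact_force': array([-0.45588366, -0.53066812,  0.25194497]), 'torque': array([-0.03128354,  0.02422317, -0.01356745]), 'grip_force': 0.0, 'opening': 0.09148183295266817}
```

View pics/side0.png

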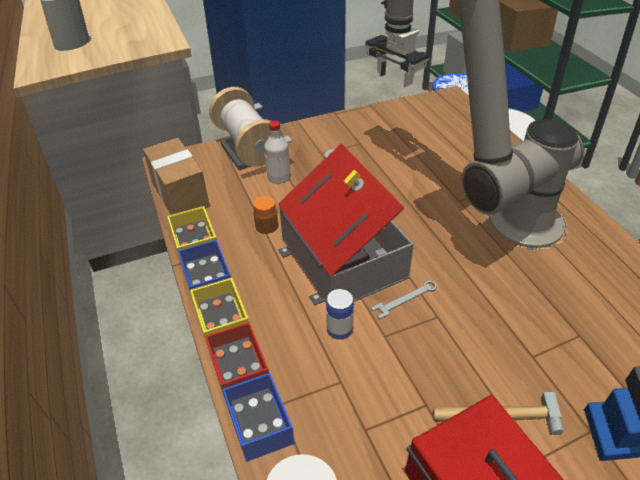

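View pics/top0.png

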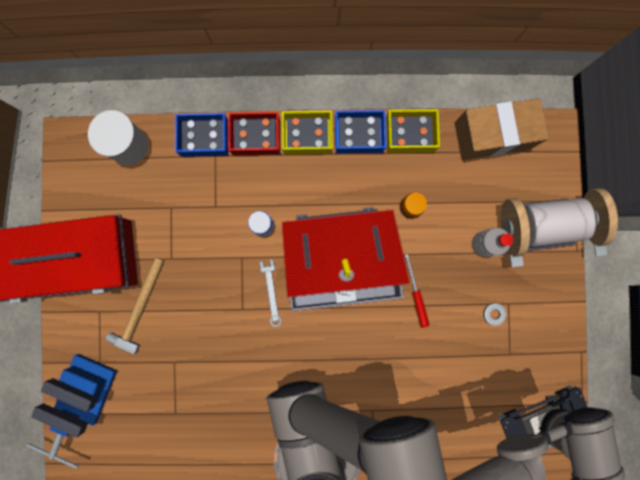

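The side view shows the red cover with its front edge at (342,146)-(403,208), its hinge edge at (281,210)-(333,270) and the yellow wing at (351,178). In the top view the cover corners are about (289,297), (408,284), (396,211) and (283,222), and the wing is at (346,267). The arm is clear of everything. Next I triangulate the corners.

```bash
cat > h.py <<'E'
import cv2,numpy as np
from scipy.spatial.transform import Rotation as Ro
from scipy.optimize import brentq
def ray(c,p):
    K=c["intrinsics"]; d=np.array([(p[0]-K[0,2])/K[0,0],(p[1]-K[1,2])/K[1,1]]); rd=np.hypot(*d)
    r=brentq(lambda r:r*(1+c["k1"]*r*r)-rd,0,1.2) if rd>1e-9 else 0
    s=d*(r/rd if rd>1e-9 else 1); R=Ro.from_euler("xyz",c["rotation"]).as_matrix()
    v=R@np.array([s[0],-s[1],-1]); return np.array(c["xyz"]),v/np.linalg.norm(v)
def tri(c1,p1,c2,p2):
    o1,a=ray(c1,p1);o2,b=ray(c2,p2)
    t=np.linalg.lstsq(np.c_[a,-b],o2-o1,rcond=None)[0]
    x,y=o1+t[0]*a,o2+t[1]*b; return (x+y)/2,np.linalg.norm(x-y)
def onplane(c,p,z):
    o,v=ray(c,p); return o+v*(z-o[2])/v[2]
def blob(c,lo,hi,near):
    m=cv2.inRange(cv2.cvtColor(c["pixels"],cv2.COLOR_RGB2HSV),lo,hi)
    if lo[0]==0: m|=cv2.inRange(cv2.cvtColor(c["pixels"],cv2.COLOR_RGB2HSV),(172,)+lo[1:],(180,)+hi[1:])
    cs=cv2.findContours(m,cv2.RETR_EXTERNAL,cv2.CHAIN_APPROX_NONE)[0]
    cs=[k for k in cs if cv2.contourArea(k)>12]
    return min(cs,key=lambda k:abs(cv2.pointPolygonTest(k,near,True)) if cv2.pointPolygonTest(k,near,True)<0 else 0)
RED=((0,150,60),(8,255,255)); YEL=((22,120,100),(35,255,255))
E
python3 - <<'E'
from h import *; from cell import robot
S=robot.read_camera("side");T=robot.read_camera("top")
q={}
for n,c,near in(("s",S,(320,225)),("t",T,(340,240))):
    k=cv2.convexHull(blob(c,*RED,near)); a=cv2.approxPolyN(k,4).reshape(-1,2) if hasattr(cv2,'approxPolyN') else cv2.approxPolyDP(k,8,True).reshape(-1,2)
    q[n]=a; print(n,a.tolist())
# order: front-right(-y), front-left, hinge-left, hinge-right
def pick(a,ps): return [a[np.argmin(np.linalg.norm(a-np.array(p),axis=1))] for p in ps]
s=pick(q["s"],[(342,146),(403,208),(333,270),(281,210)]); t=pick(q["t"],[(408,284),(289,297),(283,222),(396,211)])
P=[]
for u,v in zip(s,t):
    x,e=tri(S,u,T,v);P.append(x);print(np.round(x,4),round(e,4))
P=np.array(P); print(np.linalg.norm(P-np.roll(P,-1,0),axis=1))
f=(P[0]+P[1])/2;hh=(P[2]+P[3])/2;print("front",f,"hinge",hh)
x=hh-f; print("yaw",np.arctan2(x[1],x[0]),np.arctan2(*(P[1]-P[0])[[1,0]])-np.pi/2,np.arctan2(*(P[2]-P[3])[[1,0]])-np.pi/2,"open",np.arctan2(-x[2],np.hypot(*x[:2])))
w=[]
for c,near in((S,(351,178)),(T,(346,267))):
    k=blob(c,*YEL,near);m=cv2.moments(k);w.append((m["m10"]/m["m00"],m["m01"]/m["m00"]));print(w[-1],cv2.minAreaRect(k))
print("wing",tri(S,w[0],T,w[1]))
E
```

```text
s [[404, 207], [331, 277], [277, 203], [341, 143]]
t [[410, 284], [286, 297], [281, 221], [393, 209]]
[ 0.4727 -0.222   0.2438] 0.0023
[0.4489 0.0595 0.2464] 0.003
[0.6305 0.0761 0.1192] 0.0077
[ 0.6568 -0.2041  0.1241] 0.0036
[0.28249826 0.22228789 0.28152752 0.22029778]
front [ 0.46083328 -0.08121605  0.24508497] hinge [ 0.64366503 -0.06400274  0.12166834]
yaw 0.09387170445825663 0.08423853674953952 0.09361379517940693 open 0.5917247651307869
(351.45352564102564, 178.12179487179486) ((351.75, 178.24998474121094), (8.485280990600586, 14.849241256713867), 45.0)
(345.90827740492165, 267.6353467561521) ((346.1470947265625, 267.5882873535156), (17.220029830932617, 5.820855140686035), 75.96376037597656)
wing (array([ 0.51191498, -0.07651132,  0.24793744]), np.float64(0.004097992976374927))
```

```bash
cat >> h.py <<'E'
def go(o,p,yaw):
    y=o["tool_rot"][2]; R=Ro.from_euler("xyz",o["tool_rot"]).as_matrix()
    d=R.T@(np.array(p)-o["tool_pos"])/.06; print("shift",np.round(d,3),"spin",round((y-yaw+np.pi)%(2*np.pi)-np.pi,3))
E
python3 -c "
from h import *; from cell import robot
go(robot.observe(),(.476,-.024,.36),1.66)"
```

```text
shift [ 7.324 -5.676 -1.939] spin -1.313
```

>>> {"name": "step_arm", "arguments": {
  "motion": [
    [[0, 0, -1.0], 0],
    [[0.3, -0.2, -1.94], -0.1],
    [[7.32, -5.68, -1.94], -1.31],
    [[7.32, -5.68, -1.94], -1.31],
    [[7.32, -5.68, -1.94], -1.31],
    [[7.32, -5.68, -1.94], -1.31],
    [[7.32, -5.68, -1.94], -1.31],
    [[7.32, -5.68, -1.94], -1.31],
    [[7.32, -5.68, -1.94], -1.31],
    [[7.32, -5.68, -1.94], -1.31]
  ],
  "hand": 255,
  "squeeze": 10
}}

```text
time: 1.45
tool_pos: [0.4581, -0.0511, 0.3602]
tool_rot: [3.141, 0.0, 1.658]
contact_force: [2.4, -1.3, 0.5]
opening: 0.0007
grip_force: 0.0
```

```bash
python3 -c "
from h import *; from cell import robot
o=robot.observe();print(o['qpos'],o['tool_pos'],o['tool_rot'],o['time'])
go(o,(.476,-.024,.26),1.66);go(o,(.476,-.024,.145),1.66)"
```

```text
[-2.77360810e-01  1.52835530e-01  1.45877026e+00 -2.97804736e-04
  1.52954632e+00 -3.64341279e-01] [ 0.45810562 -0.05107947  0.3601702 ] [3.14128706e+00 4.35006246e-04 1.65778894e+00] 1.45
shift [0.424 0.336 1.669] spin -0.002
shift [0.425 0.335 3.586] spin -0.002
```

>>> {"name": "step_arm", "arguments": {
  "motion": [
    [[0.0, 0.0, 0.0], 0],
    [[0.0, 0.0, 0.0], 0]
  ]
}}

```text
time: 1.7
tool_pos: [0.4571, -0.0531, 0.3598]
tool_rot: [-3.141, 0.0, 1.658]
contact_force: [-0.5, -0.3, 0.2]
opening: 0.0
grip_force: 0.0
```

```bash
python3 -c "
from h import *; from cell import robot
o=robot.observe();print(o['qpos'],o['tool_pos'],o['tool_rot'],o['time'])
go(o,(.476,-.024,.26),1.66);go(o,(.476,-.024,.145),1.66)"
```

```text
[-2.81964158e-01  1.52242840e-01  1.46037658e+00 -6.40081877e-04
  1.52972120e+00 -3.68810655e-01] [ 0.45714795 -0.05308704  0.35983339] [-3.14066443e+00  3.26870077e-04  1.65766950e+00] 1.7
shift [0.456 0.357 1.663] spin -0.002
shift [0.457 0.358 3.58 ] spin -0.002
```

>>> {"name": "step_arm", "arguments": {
  "motion": [
    [[0.46, 0.36, 0.4], 0],
    [[0.46, 0.36, 1.4], 0],
    [[0.46, 0.36, 1.8], 0],
    [[0.46, 0.36, 2.1], 0],
    [[0.46, 0.36, 2.4], 0],
    [[0.46, 0.36, 2.7], 0],
    [[0.46, 0.36, 3.0], 0],
    [[0.46, 0.36, 3.2], 0],
    [[0.46, 0.36, 3.4], 0],
    [[0.46, 0.36, 3.5], 0]
  ]
}}

```text
time: 2.95
tool_pos: [0.4764, -0.0241, 0.1496]
tool_rot: [-3.141, 0.0, 1.656]
contact_force: [-0.8, -0.4, 0.5]
opening: 0.0002
grip_force: 0.6
```

>>> {"name": "step_arm", "arguments": {
  "motion": [
    [[0, 0, 0.05], 0],
    [[0, 0, 0.08], 0],
    [[0, 0, 0.11], 0],
    [[0, 0, 0.11], 0]
  ]
}}

```text
time: 3.45
tool_pos: [0.4766, -0.0236, 0.1436]
tool_rot: [3.141, 0.0, 1.657]
contact_force: [1.0, -0.0, 0.8]
opening: 0.0004
grip_force: 0.0
```

>>> {"name": "step_arm", "arguments": {
  "motion": [
    [[0, 0, 0.03], 0],
    [[0, 0, 0.06], 0],
    [[0, 0, 0.06], 0]
  ]
}}

```text
time: 3.82
tool_pos: [0.4768, -0.0236, 0.143]
tool_rot: [3.139, 0.001, 1.657]
contact_force: [-9.6, 2.4, 28.2]
opening: 0.0008
grip_force: 14.2
```

>>> {"name": "step_arm", "arguments": {
  "motion": [
    [[0, 0, -0.1], 0],
    [[0, 0, -0.8], 0],
    [[0.8, 0, -1.6], 0],
    [[1.8, 0, -2.2], 0],
    [[2.5, 0, -2.2], 0],
    [[2.5, 0, -2.2], 0],
    [[2.5, 0, -2.2], 0]
  ],
  "hand": 100
}}

```text
time: 4.7
tool_pos: [0.4635, 0.1255, 0.2715]
tool_rot: [-3.141, 0.001, 1.658]
contact_force: [0.6, 0.4, 0.1]
opening: 0.0558
grip_force: 0.0
```

```bash
python3 - <<'E'
from h import *; from cell import robot
T=robot.read_camera("top");S=robot.read_camera("side")
cv2.imwrite("pics/t1.png",cv2.resize(T["pixels"][200:320,260:430,::-1],None,fx=4,fy=4,interpolation=cv2.INTER_CUBIC))
cv2.imwrite("pics/s1.png",cv2.resize(S["pixels"][150:300,260:450,::-1],None,fx=4,fy=4,interpolation=cv2.INTER_CUBIC))
w=[]
for c,near in((S,(370,222)),(T,(345,275))):
    k=blob(c,*YEL,near);m=cv2.moments(k);w.append((m["m10"]/m["m00"],m["m01"]/m["m00"]));r=cv2.minAreaRect(k);print(w[-1],r)
    if c is T:
        b=cv2.boxPoints(r); print(b.round(1).tolist()); P=np.array([onplane(c,p,.164) for p in b]); print(P.round(4).tolist(),P.mean(0))
print("wing",tri(S,w[0],T,w[1]))
k=cv2.convexHull(blob(T,*RED,(330,240)));a=cv2.approxPolyN(k,4).reshape(-1,2);P=np.array([onplane(T,p,.126) for p in a]);print(a.tolist(),P.round(4).tolist(),P.mean(0))
print(robot.observe()["opening"],robot.observe()["tool_pos"])
E
```

```text
(366.63836477987417, 204.27358490566039) ((366.5946044921875, 204.0675811767578), (9.206343650817871, 8.38434886932373), 80.53767395019531)
(346.18439716312054, 289.0425531914894) ((346.1759948730469, 288.9679870605469), (14.48972225189209, 4.4721360206604), 79.69515228271484)
[[342.70001220703125, 282.20001220703125], [347.1000061035156, 281.3999938964844], [349.70001220703125, 295.70001220703125], [345.29998779296875, 296.5]]
[[0.4797, -0.0736, 0.164], [0.4814, -0.0842, 0.164], [0.4471, -0.0897, 0.164], [0.4454, -0.0791, 0.164]] [ 0.46340102 -0.08166918  0.164     ]
wing (array([ 0.46328949, -0.08280866,  0.14839267]), np.float64(0.0011343597928669801))
[[404, 298], [291, 312], [281, 222], [393, 210]] [[0.437, -0.2264, 0.126], [0.4084, 0.0531, 0.126], [0.6308, 0.0741, 0.126], [0.6558, -0.2045, 0.126]] [ 0.53302601 -0.07592506  0.126     ]
0.055709442975421714 [0.46365917 0.12475268 0.27134699]
```

View pics/t1.png

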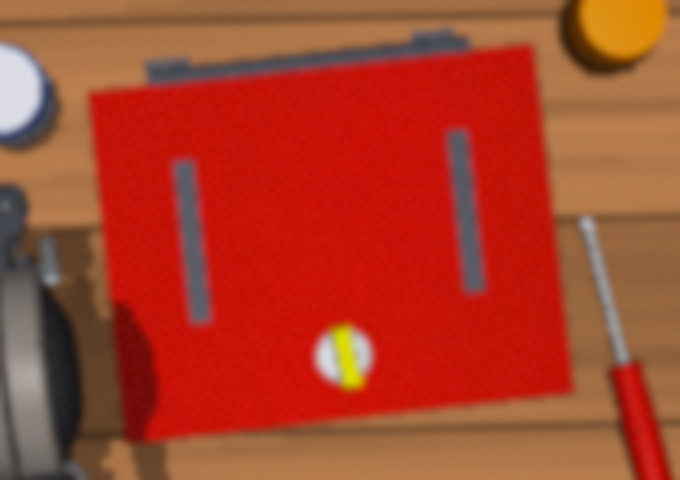

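View pics/s1.png

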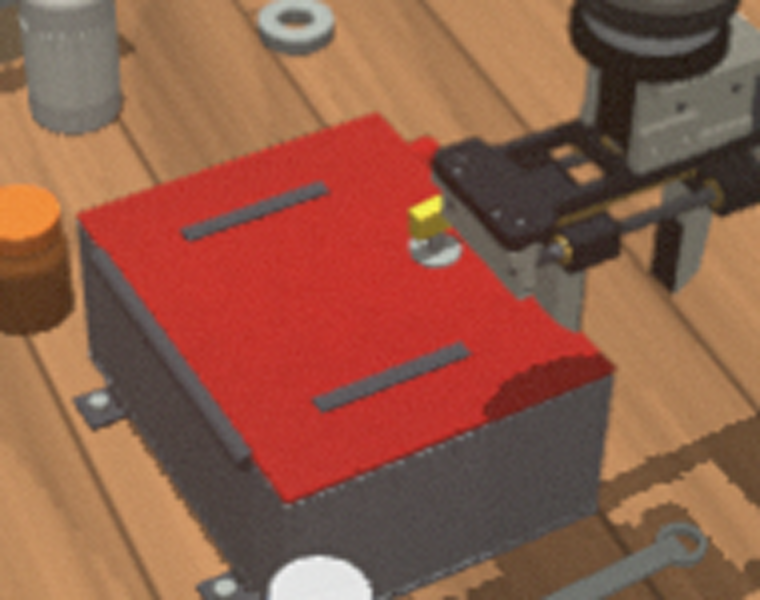

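The cover lies shut. In the top crop the wing is at about full-frame (346,289), almost along the box's x axis, and nothing else has moved. The side view agrees.

```bash
python3 -c "
from h import *; from cell import robot
o=robot.observe()
go(o,(.4633,-.082,.2),3.30);go(o,(.4633,-.082,.163),3.3)"
```

```text
shift [-3.432 -0.296  1.191] spin -1.644
shift [-3.432 -0.296  1.808] spin -1.644
```

>>> {"name": "step_arm", "arguments": {
  "motion": [
    [[-0.8, -0.1, 0], -0.18],
    [[-1.7, -0.2, 0], -0.36],
    [[-2.6, -0.3, 0], -0.54],
    [[-3.43, -0.3, 0], -0.72],
    [[-3.43, -0.3, 0], -0.9],
    [[-3.43, -0.3, 0.2], -1.08],
    [[-3.43, -0.3, 0.4], -1.26],
    [[-3.43, -0.3, 0.4], -1.44],
    [[-3.43, -0.3, 0.4], -1.64],
    [[-3.43, -0.3, 0.4], -1.64]
  ]
}}

```text
time: 6.05
tool_pos: [0.4631, -0.0819, 0.2476]
tool_rot: [3.141, -0.001, -2.988]
contact_force: [0.2, -0.2, 0.1]
opening: 0.0556
grip_force: 0.0
```

>>> {"name": "step_arm", "arguments": {
  "motion": [
    [[0, 0, 0], 0]
  ]
}}

```text
time: 6.18
tool_pos: [0.4632, -0.0815, 0.2478]
tool_rot: [3.142, -0.0, -2.991]
contact_force: [0.2, -0.1, 1.3]
opening: 0.0558
grip_force: 0.0
```

```bash
python3 -c "
from h import *; from cell import robot
o=robot.observe();print(o['qpos'],o['tool_pos'],o['tool_rot'])
go(o,(.4633,-.082,.163),3.3)"
```

```text
[-3.37138579e-01  2.38564935e-01  1.65913522e+00 -1.51605223e-04
  1.24420394e+00 -2.05897084e+00] [ 0.4632226 -0.0814574  0.2477508] [ 3.14157339e+00 -3.42406320e-04 -2.99050806e+00]
shift [-0.    -0.009  1.413] spin -0.007
```

>>> {"name": "step_arm", "arguments": {
  "motion": [
    [[0, 0, 0.7], 0],
    [[0, 0, 1.2], 0],
    [[0, 0, 1.41], 0],
    [[0, 0, 1.41], 0]
  ]
}}

```text
time: 6.68
tool_pos: [0.4633, -0.0809, 0.1631]
tool_rot: [3.141, -0.001, -2.988]
contact_force: [-0.5, -0.3, 0.7]
opening: 0.0559
grip_force: 0.0
```

>>> {"name": "step_arm", "arguments": {
  "motion": [
    [[0, 0, 0], 0],
    [[0, 0, 0], 0],
    [[0, 0, 0], 0],
    [[0, 0, 0], 0]
  ],
  "hand": 255,
  "squeeze": 25
}}

```text
time: 7.18
tool_pos: [0.4635, -0.0809, 0.1636]
tool_rot: [-3.141, 0.0, -2.986]
contact_force: [-0.2, -1.1, -1.2]
opening: 0.0204
grip_force: 0.0
```

>>> {"name": "step_arm", "arguments": {
  "motion": [
    [[0, 0, 0], 0],
    [[0, 0, 0], 0],
    [[0, 0, 0], 0]
  ]
}}

```text
time: 7.55
tool_pos: [0.4634, -0.0793, 0.1634]
tool_rot: [3.139, 0.0, -2.987]
contact_force: [0.8, 7.7, 1.8]
opening: 0.0116
grip_force: 25.0
```

>>> {"name": "step_arm", "arguments": {
  "motion": [
    [[0, 0.03, 0], 0],
    [[0, 0.03, 0.04], 0],
    [[0, 0.03, 0.08], 0],
    [[0, 0.03, 0.08], 0]
  ]
}}

```text
time: 8.05
tool_pos: [0.4636, -0.0789, 0.1604]
tool_rot: [-3.141, 0.002, -2.986]
contact_force: [-4.5, 4.8, 20.7]
opening: 0.0116
grip_force: 25.0
```

>>> {"name": "step_arm", "arguments": {
  "motion": [
    [[0, 0.03, -0.08], 0],
    [[0, 0.03, -0.08], 0.14],
    [[0, 0.03, -0.08], 0.28],
    [[0, 0.03, -0.08], 0.28],
    [[0, 0.03, -0.04], 0.28],
    [[0, 0.03, 0], 0.28],
    [[0, 0.03, 0], 0.28]
  ]
}}

```text
time: 8.93
tool_pos: [0.4634, -0.0788, 0.1588]
tool_rot: [-3.139, 0.002, 3.017]
contact_force: [0.2, -4.9, 5.0]
opening: 0.0115
grip_force: 25.0
```

>>> {"name": "step_arm", "arguments": {
  "motion": [
    [[0, -0.02, 0.05], 0],
    [[0, -0.02, 0.1], 0],
    [[0, -0.02, 0.14], 0],
    [[0, -0.02, 0.18], 0],
    [[0, -0.02, 0.18], 0]
  ]
}}

```text
time: 9.55
tool_pos: [0.4634, -0.079, 0.1485]
tool_rot: [-3.141, 0.002, 3.017]
contact_force: [-0.8, -0.1, 9.6]
opening: 0.012
grip_force: 25.0
```

>>> {"name": "step_arm", "arguments": {
  "motion": [
    [[0, 0, 0.02], 0],
    [[0, 0, 0.02], 0],
    [[0, 0, 0.02], 0.1],
    [[0, 0, 0.02], 0.2],
    [[0, 0, 0.02], 0.3],
    [[0, 0, 0.02], 0.3]
  ]
}}

```text
time: 10.3
tool_pos: [0.4634, -0.0792, 0.1475]
tool_rot: [-3.141, 0.003, 2.716]
contact_force: [-0.9, -1.5, 10.6]
opening: 0.0117
grip_force: 25.0
```

```bash
python3 -c "
from cell import robot
o=robot.observe();print(o['torque'],o['contact_force'],o['qpos'])"
```

```text
[-0.26369741  0.108614   -0.10015717] [-0.93228663 -1.46030527 10.63155363] [-3.32045261e-01  3.49996965e-01  1.81074428e+00 -1.05500764e-03
  9.78406433e-01 -1.47626379e+00]
```

>>> {"name": "step_arm", "arguments": {
  "motion": [
    [[0, 0, 0], 0.15],
    [[0, 0, 0], 0.3],
    [[0, 0, 0], 0.45],
    [[0, 0, 0], 0.6],
    [[0, 0, 0], 0.75],
    [[0, 0, 0], 0.9],
    [[0, 0, 0], 1.05],
    [[0, 0, 0], 1.05],
    [[0, 0, 0], 1.05]
  ]
}}

```text
time: 11.42
tool_pos: [0.4626, -0.0797, 0.1474]
tool_rot: [3.142, 0.002, 1.667]
contact_force: [-4.7, -4.6, 11.9]
opening: 0.0118
grip_force: 25.0
```

```bash
python3 -c "
from cell import robot
o=robot.observe();print(o['torque'],o['contact_force'],o['qpos'])"
```

```text
[-0.85184157  0.74282555 -0.00656949] [-4.65285613 -4.59614314 11.85894974] [-0.33274165  0.34983323  1.81133465 -0.00265282  0.97937193 -0.42731229]
```

>>> {"name": "step_arm", "arguments": {
  "motion": [
    [[0, 0, 0], 0.05],
    [[0, 0, 0], 0.1],
    [[0, 0, 0], 0.1]
  ]
}}

```text
time: 11.8
tool_pos: [0.4625, -0.0797, 0.1474]
tool_rot: [3.142, 0.002, 1.566]
contact_force: [-4.4, -3.6, 12.6]
opening: 0.0117
grip_force: 25.0
```

```bash
python3 -c "
from cell import robot
o=robot.observe();print(o['torque'],o['contact_force'],o['qpos'])"
```

```text
[-0.86971934  0.89759425 -0.01044863] [-4.44388046 -3.62152331 12.57868154] [-0.33274475  0.34982672  1.81142408 -0.00281087  0.97953258 -0.32684014]
```

>>> {"name": "step_arm", "arguments": {
  "motion": [
    [[0, 0, 0], 0.04],
    [[0, 0, 0], 0.08],
    [[0, 0, 0], 0.08]
  ]
}}

```text
time: 12.18
tool_pos: [0.4624, -0.0797, 0.1474]
tool_rot: [3.142, 0.002, 1.487]
contact_force: [-6.0, -4.5, 11.5]
opening: 0.012
grip_force: 25.0
```

```bash
python3 -c "
from cell import robot
o=robot.observe();print(o['torque'],o['contact_force'])"
```

```text
[-0.80048091  0.86499958 -0.0221085 ] [-6.03043045 -4.49889319 11.52786249]
```

>>> {"name": "step_arm", "arguments": {
  "motion": [
    [[0, 0, 0], 0.04],
    [[0, 0, 0], 0.08],
    [[0, 0, 0], 0.08]
  ]
}}

```text
time: 12.55
tool_pos: [0.4624, -0.0797, 0.1474]
tool_rot: [3.141, 0.002, 1.407]
contact_force: [-5.7, -3.9, 12.5]
opening: 0.0117
grip_force: 25.0
```

```bash
python3 -c "
from cell import robot
o=robot.observe();print(o['torque'],o['contact_force'],o['tool_rot'])"
```

```text
[-0.81512076  0.96486514 -0.00157477] [-5.6780197  -3.93190827 12.5242265 ] [3.14140754e+00 2.42597157e-03 1.40657889e+00]
```

>>> {"name": "step_arm", "arguments": {
  "motion": [
    [[0, 0, 0], 0.04],
    [[0, 0, 0], 0.08],
    [[0, 0, 0], 0.08]
  ]
}}

```text
time: 12.92
tool_pos: [0.4623, -0.0797, 0.1474]
tool_rot: [3.141, 0.002, 1.327]
contact_force: [-5.1, -4.4, 11.8]
opening: 0.0118
grip_force: 25.0
```

```bash
python3 -c "
from cell import robot
o=robot.observe();print(o['torque'],o['contact_force'],o['tool_rot'])"
```

```text
[-0.84098636  0.98197913 -0.04650484] [-5.11655998 -4.38512765 11.80968953] [3.14144653e+00 2.39424708e-03 1.32663428e+00]
```

>>> {"name": "step_arm", "arguments": {
  "motion": [
    [[0, 0, 0], 0.04],
    [[0, 0, 0], 0.08],
    [[0, 0, 0], 0.08]
  ]
}}

```text
time: 13.3
tool_pos: [0.4622, -0.0796, 0.1474]
tool_rot: [3.141, 0.002, 1.247]
contact_force: [-6.0, -4.4, 13.0]
opening: 0.0119
grip_force: 25.0
```

```bash
python3 -c "
from cell import robot
o=robot.observe();print(o['torque'],o['contact_force'],o['tool_rot'])"
```

```text
[-0.77792033  1.02250333 -0.05197373] [-5.98382753 -4.41849806 13.045911  ] [3.14139464e+00 2.36577980e-03 1.24662816e+00]
```

>>> {"name": "step_arm", "arguments": {
  "motion": [
    [[0, 0, -0.03], 0],
    [[0, 0, -0.06], 0],
    [[0, 0, -0.09], 0],
    [[0, 0, -0.09], 0]
  ]
}}

```text
time: 13.8
tool_pos: [0.4622, -0.0797, 0.1524]
tool_rot: [-3.141, 0.002, 1.247]
contact_force: [-4.3, -4.8, 8.0]
opening: 0.0119
grip_force: 25.0
```

>>> {"name": "step_arm", "arguments": {
  "motion": [
    [[0, 0, -0.02], 0],
    [[0, 0, -0.04], 0],
    [[0, 0, -0.04], 0]
  ]
}}

```text
time: 14.18
tool_pos: [0.4621, -0.0796, 0.1528]
tool_rot: [-3.14, 0.002, 1.247]
contact_force: [0.4, -7.1, -10.4]
opening: 0.0117
grip_force: 25.0
```

>>> {"name": "step_arm", "arguments": {
  "motion": [
    [[0, 0, 0.03], 0],
    [[0, 0, 0.03], 0]
  ]
}}

```text
time: 14.42
tool_pos: [0.4622, -0.0797, 0.1526]
tool_rot: [-3.141, 0.002, 1.247]
contact_force: [-2.7, -5.9, 4.6]
opening: 0.0117
grip_force: 25.0
```

>>> {"name": "step_arm", "arguments": {
  "motion": [
    [[0, 0, 0], 0],
    [[0, 0, 0], 0],
    [[0, 0, 0], 0],
    [[0, 0, 0], 0],
    [[0, 0, -0.4], 0],
    [[0, 0, -1.2], 0],
    [[0, 0, -2.0], 0],
    [[0, 0, -2.0], 0]
  ],
  "hand": 100
}}

```text
time: 15.42
tool_pos: [0.4644, -0.0789, 0.276]
tool_rot: [3.134, 0.0, 1.247]
contact_force: [-0.1, 0.4, -0.9]
opening: 0.056
grip_force: 0.0
```

```bash
python3 -c "
from h import *; from cell import robot
o=robot.observe();print(o['tool_pos'],o['opening'])
go(o,(.42,.16,.28),1.247)"
```

```text
[ 0.46437756 -0.07889682  0.27601792] 0.05599135881814332
shift [ 3.539 -1.967 -0.082] spin -0.0
```

>>> {"name": "step_arm", "arguments": {
  "motion": [
    [[0.8, -0.5, 0], 0],
    [[1.7, -1.0, 0], 0],
    [[2.6, -1.5, 0], 0],
    [[3.5, -2.0, 0], 0],
    [[3.5, -2.0, 0], 0],
    [[3.5, -2.0, 0], 0]
  ]
}}

```text
time: 16.18
tool_pos: [0.4155, 0.1585, 0.2717]
tool_rot: [-3.141, 0.001, 1.248]
contact_force: [-0.3, -0.2, 0.6]
opening: 0.0558
grip_force: 0.0
```

```bash
python3 - <<'E'
from h import *; from cell import robot
S=robot.read_camera("side");T=robot.read_camera("top");w=[]
a=cv2.resize(T["pixels"][190:330,230:430,::-1],(400*1,280));b=cv2.resize(S["pixels"][140:280,250:450,::-1],(400,280))
cv2.imwrite("pics/end.png",np.hstack([a,b]))
for c,near in((S,(367,206)),(T,(346,289))):
    k=blob(c,*YEL,near);m=cv2.moments(k);w.append((m["m10"]/m["m00"],m["m01"]/m["m00"]));print(w[-1],cv2.minAreaRect(k))
print("wing",tri(S,w[0],T,w[1]))
E
```

```text
(368.7090909090909, 206.58787878787876) ((368.5, 207.0), (14.0, 5.0), 90.0)
(346.09090909090907, 288.70454545454544) ((345.9999694824219, 288.5), (14.86270523071289, 4.110960960388184), 18.434946060180664)
wing (array([ 0.46128369, -0.08157594,  0.1414767 ]), np.float64(0.004849114462089153))
```

View pics/end.png

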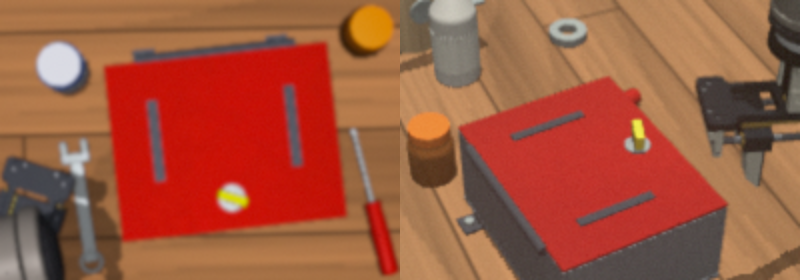

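The cover is flat. The wing, at (231,198) in the left half of the picture, sits low and turned across the box, and the neighbouring things are where they were.

```bash
python3 -c "
from cell import robot
print(robot.hand_in())"
```

```text
the job is handed in; nothing more can be done
None
```

The cover is shut and the stud is pushed in and turned clockwise to its lock: it rested about 11 mm in, held against a 10 N upward pull and stayed in when released. The arm is clear, nothing else was touched, and I handed the job in at about 16 s on the robot's clock.

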